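Set the length stop with its spring plunger, then load the block

ROBOT

A 6-joint arm with a two-finger parallel gripper is mounted at the origin on the work surface. World frame = base frame: x ahead of the robot, y to its left, z up, the work surface at z = 0. Lengths are in mm, angles in rad, forces in N, time in s.
With the tool pointing down it reaches from about 325 to 1000 mm from the base axis. Payload 5.1 kg.
Tool frame: the origin (TCP) lies at the very end of the fingers, on their centre line; the grasp point (between the pads) lies 19 mm behind it; z points along the fingers, y is the line along which they close (so a half turn about z gives the same grasp; the last joint's range is limited). The gripper opens to 85 mm and grips with 20 to 120 N. Pads are 22 mm wide; open, the fingers measure 114 mm over their backs; the gripper's body (76 mm by 85 mm) begins 54 mm behind the grasp point. The pads swing forward as they close: fully open they stand 13 mm farther back than shut.
Start: joints at [-1.28, 0.124, 1.65, -0, 1.367, -0.083], TCP at [237.319, -605.115, 231.322] pointing down, gripper open.
Joint ranges: [-2.61, 2.61], [-1.02, 2.33], [0.03, 2.71], [-1.35, 4.49], [0.32, 2.68], [-2.91, 2.91]. Speed limits (rad/s): [2.57, 2.57, 3.14, 3.14, 3.14, 3.14].

INTERFACE

Orientations are given as a rotation vector (axis times angle).
In Python, from rig import * gives the robot as it stands.
- The arm moves only by the tool apply_moves, never from a script. Its argument "steps" is a list of rows, each an object of numbers: "dx", "dy", "dz": the shift along the tool's x, y, z as a fraction of full scale; "rx", "ry", "rz": the turn, a rotation vector about the tool's x, y, z as a fraction of full scale. A call has 1 to 8 rows; each row shifts and turns the commanded pose from where the row before left it, along the tool's axes as they then stand; what a row does not reach is not made up. Full scale, the value 1, is 3 cm for a shift and 60 degrees for a turn. A row lasts 1/10 s, in which the tool goes at most 50 mm and 8.59 degrees, less where a joint would pass 70% of its speed; a pose out of reach is approached as far as the arm can. A call with a number of a shift or a turn outside -1 to 1 is refused whole. A call with a gripper value outside its range is refused whole. "grip" is the closure, from -1 (fully open) to 1 (shut), set as the call begins (left out, the last holds). The fingers move at their own pace and stop on an object; "grip_force" is the grip in N (left out, the last holds). Time passes only in rows, so rows that do not move let the fingers close. It gives the time, the measured TCP pose, the force, the opening and the grip force at its end, in the units of the state.
- sense(): the state, without advancing time (a new reading comes with each control period).
- read_camera(name): name is "scene" or "top"; returns the picture (384x512x3 uint8, blue, green, red); there is no depth.
- camera_params(name): a dict with "fx", "fy", "cx", "cy" (pixels), "eye" and "rotation" of the camera in the world. Camera axes: x right, y up, looking along -z (the intrinsics and any distortion apply to the point x, -y, -z); pixel columns grow to the right and rows downward; lengths in mm; the calibration is good to about 2 mm. A picture is of the moment at which its call begins. camera_params takes no time and is no camera call.
- hand_in(): hands the job in; it is judged then, once.
The state is a dict: "time_s": time; "qpos": joint angles; "qd": joint speeds; "tau": joint torques, N m; "ee_pos": TCP position; "ee_rot": TCP orientation; "contact_force": force on the tool from outside, world axes, zero at the start; "ft_torque": the same for the moment, N m; "opening": opening from 0.0 (shut) to 1.0 (fully open); "grip_force": force on a finger pad.
Only numpy, scipy, OpenCV 4.12 (cv2) and the standard library are available. Lean on these libraries where they do the work, as an engineer would, in place of code of your own. Each camera call takes 0.05 s, during which the arm holds its last target. There are 200 camera calls.

TASK

Set the sliding stop on the drilling fixture for the timber block lying in the low tray: pull its spring plunger up by the knob, slide the stop along the rail and let the pin drop fully into the hole that leaves just room for that block between the fence and the stop. Then set that block gently down on the fixture's bed, upright and flat between fence and stop, lengthwise against the rail; do not drop it: let go only once it is down. Do not knock or shift anything else on the bench, nor the two spare blocks.

Things in the scene. Friction and masses are not known exactly. Their poses are not given: they have to be found in the camera images.
- fixture: Stop fixture, fixed to the bench. Origin: on the bench, under its grey laminate base board (12 mm thick, x -45 to +60, y -160 to +145 mm), whose top is the bed at z = 12. y runs along the rail, away from the end fence; x points from the bed to the rail. At the rail's far end a post, y 125 to 139, 48 high.
- fence_face (a point): Point at fixture x = 0, y = -135 mm, z = 12, at the foot of the face of the dark steel end fence that looks to the stop (fence 20 thick, x -35 to +50; upright up to z = 46 mm, then a lip that flares back by 7 mm up to z = 60). Axes as the fixture's. A loaded block lies with one end here.
- rail (a point): Centre of the top of the rail at fixture (30, 0, 45) mm; axes as the fixture's. Aluminium square tube 25 x 25 mm along y (z 20 to 45, y -135 to +125); its front face, the block's guide, is at x = +17.5. In its top are three 12 mm holes, centres at y = +15, -15, -45 for the 120, 90, 60 mm block, and a long parking slot, y +34 to +76.
- stop_tube (a joint): Travel in m (0 to 0.120) of the steel sleeve (35 x 35, 50 mm long) along the rail towards the fence (fixture -y). Plunger axis at fixture x = +30, y = +70 mm minus travel. Starts in the parking slot, 0 to 0.030. Pin in hole at 0.055 (125 mm from fence to stop, for the 120 block), 0.085 (95 mm, 90 block), 0.115 (65 mm, 60 block). About 3 N friction; stays where left.
- plunger (a joint): Lift in m (0 to 0.018) of the spring plunger on the sleeve. 0 = pin fully down in hole or slot; 0.010 = pin riding on the rail between holes; above 0.012 it is clear and the sleeve slides. The spring pushes down with 6 N at 0, 10.5 N at 0.018. The 9 mm pin has a round end and centres itself within about 3 mm of a hole.
- knob (a point): Centre of the upper face of the plunger's black knob, an upright cylinder 24 mm in diameter, 32 high; 98 mm above the bench when the plunger is down. Below it a brass housing 22 mm wide, 50 to 62 mm above the bench. Lifting the knob lifts the pin; pushing it sideways slides the sleeve.
- stop_face (a point): Point on the face of the sleeve's stop plate that looks to the fence, at fixture x = -2.5, z = 35 mm; axes as the fixture's. Plate 8 thick, fixture x -30 to +48, z 15 to 45 mm, then a lip that flares back by 6 mm up to z = 57. The face is 25 mm nearer the fence than the plunger's axis.
- tray: Low grey open steel tray, fixed, 170 (x) x 120 (y) mm outside, walls 20 high and 4 thick, floor 4 mm above the bench; origin at the centre of its underside. It holds the one block to load (which of the three differs).
- block120: Plain brown timber block, 120 mm long (its x axis) x 40 wide (y) x 65 high (z), all three blocks alike but for length; origin at the centre of its underside. It stands upright either in the tray or on the thin board at the back.
- block90: Plain brown timber block, 90 mm long (its x axis) x 40 wide (y) x 65 high (z), all three blocks alike but for length; origin at the centre of its underside. It stands upright either in the tray or on the thin board at the back.
- block60: Plain brown timber block, 60 mm long (its x axis) x 40 wide (y) x 65 high (z), all three blocks alike but for length; origin at the centre of its underside. It stands upright either in the tray or on the thin board at the back.
- board: Thin grey laminate board, fixed, 140 x 280 x 4 mm, under the two spare blocks, at the back; origin at the centre of its underside.
- glue: Bystander: upright white bottle, 60 mm diameter, 180 high; it stands between tray and fixture or right of the fixture. Origin at the centre of its underside.
- spray: Bystander: upright grey can, 60 mm diameter, 180 high, in the other of those two places. Origin at the centre of its underside.
- paintcan: Bystander: paint can, 100 mm diameter, 115 high. Origin at the centre of its underside.
- jar: Bystander: amber jar, 70 mm diameter, 80 high. Origin at the centre of its underside.
- taperoll: Bystander: cardboard ring lying flat, 100 mm diameter, 45 high. Origin at the centre of its underside.
- screwdriver: Bystander: screwdriver about 200 mm long lying right of the fixture, pointing away from the robot.
- wrench: Bystander: steel wrench about 160 mm long lying across, right of and behind the fixture.
Things that resemble listed ones, but are neither listed nor needed, are in the scene too. Leave any blue look-alike of the block60 alone. Leave any purple look-alike of the block90 alone.

How it is judged (in metres and radians):
On the way, in this order (a step that is already met when the one before it is completed fails the run):
1. The plunger is pulled up until its pin is clear of the rail (lift over 12 mm) (value of joint plunger above 0.012 m), for 0.1 s.
2. The pin has dropped fully (lift under 3 mm) into the hole that matches the block still lying in the tray (travel within 4 mm) (((value of joint stop_tube between 0.051 and 0.059 m and value of joint plunger below 0.003 m and horizontal distance between block120 and tray below 0.05 m) or (value of joint stop_tube between 0.081 and 0.089 m and value of joint plunger below 0.003 m and horizontal distance between block90 and tray below 0.05 m) or (value of joint stop_tube between 0.111 and 0.119 m and value of joint plunger below 0.003 m and horizontal distance between block60 and tray below 0.05 m))), for 0.2 s.
3. That block is brought down into its place, to within 6 mm of the bed, still held by the fingers (((value of joint stop_tube between 0.051 and 0.059 m and value of joint plunger below 0.003 m and y of block120 in the frame of fixture between -0.078 and -0.067 m and x of block120 in the frame of fixture between -0.0125 and 0.003 m and z of block120 in the frame of fixture below 0.018 m and contact force between the fingers and block120 above 1 N) or (value of joint stop_tube between 0.081 and 0.089 m and value of joint plunger below 0.003 m and y of block90 in the frame of fixture between -0.093 and -0.082 m and x of block90 in the frame of fixture between -0.0125 and 0.003 m and z of block90 in the frame of fixture below 0.018 m and contact force between the fingers and block90 above 1 N) or (value of joint stop_tube between 0.111 and 0.119 m and value of joint plunger below 0.003 m and y of block60 in the frame of fixture between -0.108 and -0.097 m and x of block60 in the frame of fixture between -0.0125 and 0.003 m and z of block60 in the frame of fixture below 0.018 m and contact force between the fingers and block60 above 1 N))), for 0.05 s.
At the end, for the whole second after the job is handed in: Pin down (under 3 mm) in the hole matching the block from the tray (within 4 mm); that block at rest flat on the bed, upright, between fence and stop, along the rail (0.10 rad) and within 10 mm of it; the spare blocks within 20 mm of their start, outside the tray (((value of joint stop_tube between 0.051 and 0.059 m and value of joint plunger below 0.003 m and x of block120 in the frame of fixture between -0.0125 and 0.001 m and y of block120 in the frame of fixture between -0.078 and -0.067 m and z of block120 in the frame of fixture between 0.009 and 0.015 m and angle between block120's own z axis and vertical below 0.06 rad and angle between the x axis of block120 and the y axis of fixture, either way round below 0.1 rad and linear speed of block120 below 0.02 m/s and distance of each of block90, block60 from where it was at the start of the episode below 0.02 m and horizontal distance between each of block90, block60 and tray above 0.1 m) or (value of joint stop_tube between 0.081 and 0.089 m and value of joint plunger below 0.003 m and x of block90 in the frame of fixture between -0.0125 and 0.001 m and y of block90 in the frame of fixture between -0.093 and -0.082 m and z of block90 in the frame of fixture between 0.009 and 0.015 m and angle between block90's own z axis and vertical below 0.06 rad and angle between the x axis of block90 and the y axis of fixture, either way round below 0.1 rad and linear speed of block90 below 0.02 m/s and distance of each of block120, block60 from where it was at the start of the episode below 0.02 m and horizontal distance between each of block120, block60 and tray above 0.1 m) or (value of joint stop_tube between 0.111 and 0.119 m and value of joint plunger below 0.003 m and x of block60 in the frame of fixture between -0.0125 and 0.001 m and y of block60 in the frame of fixture between -0.108 and -0.097 m and z of block60 in the frame of fixture between 0.009 and 0.015 m and angle between block60's own z axis and vertical below 0.06 rad and angle between the x axis of block60 and the y axis of fixture, either way round below 0.1 rad and linear speed of block60 below 0.02 m/s and distance of each of block120, block90 from where it was at the start of the episode below 0.02 m and horizontal distance between each of block120, block90 and tray above 0.1 m))); the robot touches nothing.
It fails at once if A bystander is shifted by more than 30 mm (distance of any of glue, spray, paintcan, jar, taperoll, screwdriver, wrench from where it was at the start of the episode above 0.03 m).
It fails at once if A bottle, can or jar is tipped over (more than 0.5 rad) (angle between any of glue, spray, paintcan, jar's own z axis and vertical above 0.5 rad).
It fails at once if A block is rammed onto the fixture (contact force over 60 N) (contact force between any of block120, block90, block60 and fixture above 60 N).
It also fails if it takes over 58 s, if anything falls off the work surface, if the arm or the gripper's body presses on something with over 40 N, if the wrist force passes 120 N, or if a joint passes its speed limit or range.

## Working session

There is one attempt and no reset: what is moved stays moved. The work goes in short steps, Python scripts to look and compute and a tool call to move; the robot and the scene stay as the last step left them, time stands still between calls to the robot, and variables do not carry over. Pictures are saved under pics/ and viewed, at most 10 in all, crops included, and the job is handed in when it is done.

Besides the shell and the picture viewer there is one more tool, called after "Emit:" as name([rows], argument=value, ...), one row to a line, values as JSON. apply_moves: Moves the arm, as the interface text tells. Its arguments: {"type":"object","properties":{"steps":{"type":"array"},"grip":{"type":"number"},"grip_force":{"type":"number"}},"required":["steps"]}

```bash
mkdir -p pics; cat > h.py <<'E'
from rig import *
import numpy as np, cv2
from scipy.spatial.transform import Rotation as R
def ray(n,u,v):
    p=camera_params(n); d=np.array([(u-p['cx'])/p['fx'],-(v-p['cy'])/p['fy'],-1.])
    return np.array(p['eye']),np.array(p['rotation'])@d
def onz(n,u,v,z):
    e,d=ray(n,u,v); return e+d*(z-e[2])/d[2]
def proj(n,P):
    p=camera_params(n); c=np.array(p['rotation']).T@(np.array(P)-p['eye'])
    return np.array([p['cx']+p['fx']*c[0]/-c[2],p['cy']-p['fy']*c[1]/-c[2]])
E
python3 - <<'E'
from h import *
for n in('top','scene'):
    print(camera_params(n)); cv2.imwrite(f'pics/{n}0.png',cv2.resize(read_camera(n),(800,600),interpolation=cv2.INTER_CUBIC)); 
s=sense();print(s)
E
```

```text
{'fx': 459.47379043870956, 'fy': 459.47379043870956, 'cx': 253.41774905420593, 'cy': 184.7246081371401, 'eye': array([ 459.92553755,   -6.50450026, 1574.64012045]), 'rotation': array([ 0.09068111, -0.08472278, -1.5592171 ])}
{'fx': 458.4831862520392, 'fy': 458.4831862520392, 'cx': 251.6120432149136, 'cy': 180.83758129807947, 'eye': array([1451.0050212 , -828.60013989, 1172.76314093]), 'rotation': array([0.77566017, 0.3177223 , 0.72772665])}
{'time_s': 0.1, 'qpos': array([-1.27962812e+00,  1.24463237e-01,  1.65150525e+00, -3.19294634e-05,
        1.36749053e+00, -8.26032082e-02]), 'qd': array([ 0.00153938, -0.00041443, -0.00191987,  0.00033742,  0.00126405,
        0.00035291]), 'tau': array([ 1.21832736e-04, -4.24930215e+01, -3.66653502e+01, -9.66149537e-05,
        3.94871371e-03,  5.05749128e-06]), 'ee_pos': array([ 237.14271254, -604.62227165,  230.17985121]), 'ee_rot': array([-3.08506748e+00, -5.83372785e-01,  3.53804846e-04]), 'contact_force': array([-0.46714216,  0.92510933,  0.83988085]), 'ft_torque': array([-0.01258935,  0.05276331,  0.00629016]), 'grip_force': 0.0, 'opening': 1.0012173528971549}
```

View pics/top0.png

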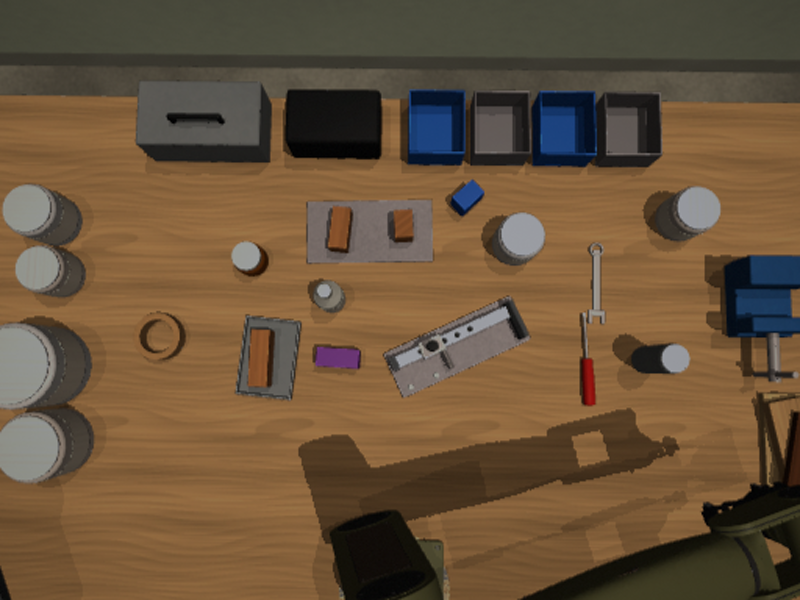

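View pics/scene0.png

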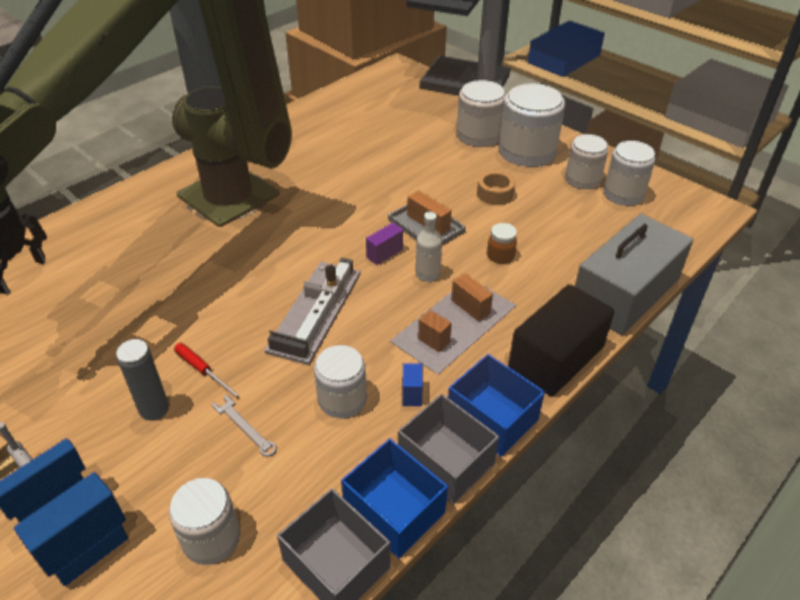

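The arm is clear of the scene. In the tray there is one brown block, at (260,358) in the 800-px top view. The two spare blocks on the board are at (340,228) and (403,225), the purple look-alike is at (337,357) and the blue one at (467,197). The fixture has its fence at (515,320) and its knob at (432,345). The tray block looks about 120 mm long, so I'll measure it and confirm in a crop.

```bash
sed -i "s/np.array(p\['rotation'\])/R.from_rotvec(p['rotation']).as_matrix()/" h.py
python3 - <<'E'
from h import *
im=read_camera('top'); sc=read_camera('scene'); cv2.imwrite('pics/t.png',im);cv2.imwrite('pics/s.png',sc)
hsv=cv2.cvtColor(im,cv2.COLOR_BGR2HSV)
a=cv2.resize(im[180:262,240:345],None,fx=6,fy=6,interpolation=cv2.INTER_CUBIC)
cv2.imwrite('pics/cropfix.png',a)
b=cv2.resize(im[195:260,145:205],None,fx=5,fy=5,interpolation=cv2.INTER_CUBIC)
c=cv2.resize(sc[125:235,165:305],None,fx=4,fy=4,interpolation=cv2.INTER_CUBIC)
m=np.zeros((440,560+300,3),np.uint8); m[:440,:560]=c; m[:325,560:860]=b
cv2.imwrite('pics/crop2.png',cv2.resize(m,(800,409)))
# brown blocks: more red/saturated than wood
print([hsv[int(v/1.5625),int(u/1.5625)] for u,v in((260,350),(338,225),(402,220),(300,300),(460,365),(200,200))])
m=((hsv[...,0]<12)&(hsv[...,1]>130)&(hsv[...,2]>60)).astype(np.uint8)
for k in cv2.findContours(m,0,2)[0]:
    if cv2.contourArea(k)<40: continue
    r=cv2.minAreaRect(k); P=[onz('top',*p,69)[:2] for p in cv2.boxPoints(r)]
    print(r[0],np.round(P),[round(np.linalg.norm(P[i]-P[i-1])) for i in range(4)])
E
```

```text
[array([ 13, 175, 140], dtype=uint8), array([ 13, 174, 136], dtype=uint8), array([ 12, 175, 127], dtype=uint8), array([ 15, 141, 143], dtype=uint8), array([  9,  34, 127], dtype=uint8), array([ 15, 143, 137], dtype=uint8)]
(376.4502258300781, 243.95477294921875) [[ 487. -388.]
 [ 489. -412.]
 [ 391. -415.]
 [ 390. -391.]] [98, 24, 98, 24]
```

View pics/cropfix.png

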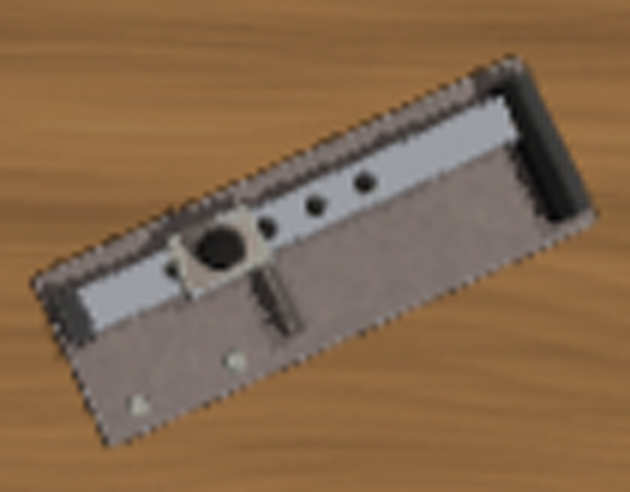

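View pics/crop2.png

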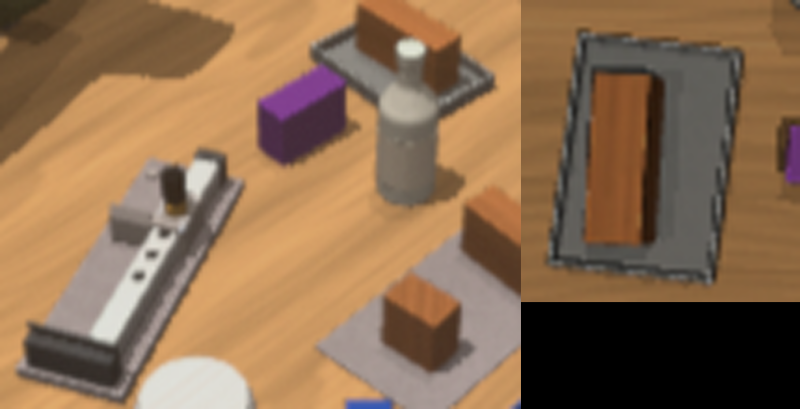

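The crops confirm that the tray block's top face is about 120 × 40 mm, so it is block120. The spares are about 90 and 60 mm. The fixture crop shows the fence (550,150), rail holes (365,183), (315,205) and (267,228), and the knob (220,247). Next I'll measure their poses.

```bash
python3 - <<'E'
from h import *
im=cv2.imread('pics/t.png'); sc=cv2.imread('pics/s.png')
hsv=cv2.cvtColor(im,cv2.COLOR_BGR2HSV)
m=((hsv[...,1]>160)&(hsv[...,2]>95)&(hsv[...,0]<20)).astype(np.uint8)
for k in cv2.findContours(m,0,1)[0]:
    if cv2.contourArea(k)<40: continue
    r=cv2.minAreaRect(k); P=np.array([onz('top',*p,69)[:2] for p in cv2.boxPoints(r)])
    d=[np.linalg.norm(P[i]-P[i-1]) for i in range(4)]
    e=P[1]-P[0] if d[1]>d[2] else P[2]-P[1]
    print(np.round(r[0]),P.mean(0).round(1),np.round(d[:2]),'ang',np.degrees(np.arctan2(e[1],e[0])).round(1))
# board outline
sat=(hsv[...,1]<95).astype(np.uint8); sub=np.zeros_like(sat); sub[180:262,240:345]=sat[180:262,240:345]
k=max(cv2.findContours(sub,0,1)[0],key=cv2.contourArea); r=cv2.minAreaRect(k)
P=np.array([onz('top',*p,12)[:2] for p in cv2.boxPoints(r)]); print('board',P.round(1),[np.linalg.norm(P[i]-P[i-1]).round(1) for i in range(4)])
# holes on rail top, crop px -> image px, (inverse of 6x resize)
q=lambda u,v:((u+.5)/6-.5+240,(v+.5)/6-.5+180)
for (u,v) in((365,183),(315,205),(267,228)): print('hole',onz('top',*q(u,v),45).round(1))
print('knob',onz('top',*q(219,247),98).round(1))
E=[];print('fence/rail corner',onz('top',*q(500,97),45).round(1),onz('top',*q(521,139),45).round(1))
# tray blocks in scene/purple
for nm,(u,v) in dict(glue=(323,290),spray=(676,359),paint=(521,238),purple=(338,355)).items(): print(nm,onz('top',u/1.5625,v/1.5625,dict(glue=180,spray=180,paint=115,purple=65)[nm]).round())
# tray
sub=np.zeros_like(sat); sub[195:260,148:198]=(hsv[...,1]<95)[195:260,148:198]
k=max(cv2.findContours(sub,0,1)[0],key=cv2.contourArea); r=cv2.minAreaRect(k)
P=np.array([onz('top',*p,20)[:2] for p in cv2.boxPoints(r)]); print('tray',P.round(1),P.mean(0),[np.linalg.norm(P[i]-P[i-1]).round(1) for i in range(4)])
print(R.from_rotvec(sense()['ee_rot']).as_matrix().round(3))
E
```

```text
[377. 244.] [ 439.3 -403.2] [97. 20.] ang 178.8
[165. 228.] [482.7 286.2] [ 38. 116.] ang -1.7
[258. 143.] [769.  -12.1] [54. 37.] ang -179.6
[217. 145.] [760.2 122.6] [38. 86.] ang -5.9
board [[ 494.1   29.7]
 [ 625.8 -249.2]
 [ 528.9 -293.1]
 [ 398.9  -15.8]] [np.float64(105.5), np.float64(308.4), np.float64(106.4), np.float64(306.3)]
hole [ 548.2 -157.1   45. ]
hole [ 535.8 -129.4   45. ]
hole [ 522.8 -102.8   45. ]
knob [510.2 -73.9  98. ]
fence/rail corner [ 596.8 -232.3   45. ] [ 573.5 -243.8   45. ]
glue [612. 142. 180.]
spray [ 485. -543.  180.]
paint [ 731. -257.  115.]
purple [488. 120.  65.]
tray [[405.4 344.1]
 [576.4 328.6]
 [562.3 206.2]
 [391.7 223.2]] [483.93903632 275.52386905] [np.float64(121.7), np.float64(171.7), np.float64(123.2), np.float64(171.4)]
[[ 0.931  0.365 -0.   ]
 [ 0.365 -0.931  0.001]
 [ 0.    -0.001 -1.   ]]
```

Emit:
apply_moves([
  {"rz": -0.063},
  {"dx": 0.79, "dy": -0.607},
  {"dx": 0.79, "dy": -0.607},
  {"dx": 0.79, "dy": -0.607},
  {"dx": 0.79, "dy": -0.607},
  {"dx": 0.79, "dy": -0.607},
  {"dx": 0.79, "dy": -0.607},
  {"dx": 0.79, "dy": -0.607},
], grip=-1)

```text
validation failed for argument at $.st...
```

Emit:
apply_moves([
  {"dx": 0.79, "dy": -0.607},
  {"dx": 0.79, "dy": -0.607},
  {"dx": 0.79, "dy": -0.607},
  {"dx": 0.79, "dy": -0.607},
  {"dx": 0.79, "dy": -0.607},
  {"dx": 0.79, "dy": -0.607},
  {"dx": 0.79, "dy": -0.607},
  {"dx": 0.79, "dy": -0.607},
])

```text
validation failed for argument at $.st...
```

Emit:
apply_moves([
  {"dx": 0.79, "dy": -0.607},
  {"dx": 0.79, "dy": -0.607},
  {"dx": 0.79, "dy": -0.607},
  {"dx": 0.79, "dy": -0.607},
  {"dz": 0.9},
  {"dz": 0.9},
  {"dz": 0.9},
  {},
])

```text
validation failed for argument at $.st...
```

```bash
cat >> h.py <<'E'
O=np.array([501.9,-128.5]); TH=np.radians(25.2)
xf=np.array([np.cos(TH),np.sin(TH)]); yf=np.array([-np.sin(TH),np.cos(TH)])
def fix(p): d=np.array(p)[:2]-O; return np.array([d@xf,d@yf])
def wor(x,y): return O+x*xf+y*yf
def rep(target=None,yaw=None):
    s=sense(); M=R.from_rotvec(s['ee_rot']).as_matrix(); y0=np.degrees(np.arctan2(M[1,0],M[0,0]))
    print('t',round(s['time_s'],2),'pos',s['ee_pos'].round(1),'fix',fix(s['ee_pos']).round(1),'yaw',y0.round(2),'tilt',M[2,:2].round(3),'F',s['contact_force'].round(1),'op',round(s['opening'],3),'gf',round(s['grip_force'],1),'j6',s['qpos'][5].round(2))
    if yaw is not None: 
        print('rz units',round(-(yaw-y0)/60,4)); a=np.radians(yaw); M=np.array([[np.cos(a),np.sin(a),0],[np.sin(a),-np.cos(a),0],[0,0,-1]])
    if target is not None: print('d units (after turn)',(M.T@(np.array(target)-s['ee_pos'])/30).round(3))
E
python3 -c "
from h import *
rep([510.2,-73.9,68],25.2)"
```

```text
t 0.2 pos [ 237.2 -604.7  230.5] fix [-442.3 -318.2] yaw 21.42 tilt [ 0.    -0.001] F [ 0.4 -0.4  0.1] op 0.999 gf 0.0 j6 -0.08
rz units -0.063
d units (after turn) [ 15.768 -12.136   5.417]
```

The calls were refused whole, so nothing moved. I'll retry with all six fields in each row.

Emit:
apply_moves([
  {"dx": 0, "dy": 0, "dz": 0, "rx": 0, "ry": 0, "rz": -0.063},
  {"dx": 0.79, "dy": -0.607, "dz": 0, "rx": 0, "ry": 0, "rz": 0},
  {"dx": 0.79, "dy": -0.607, "dz": 0, "rx": 0, "ry": 0, "rz": 0},
  {"dx": 0.79, "dy": -0.607, "dz": 0, "rx": 0, "ry": 0, "rz": 0},
], grip=-1)

```text
time_s: 0.6
ee_pos: [278.6, -524.4, 230.9]
ee_rot: [-3.065, -0.684, 0.0]
contact_force: [0.2, 0.1, 0.5]
opening: 1.001
grip_force: 0.0
```

Emit:
apply_moves([
  {"dx": 0.79, "dy": -0.607, "dz": 0, "rx": 0, "ry": 0, "rz": 0},
  {"dx": 0.79, "dy": -0.607, "dz": 0, "rx": 0, "ry": 0, "rz": 0},
  {"dx": 0.79, "dy": -0.607, "dz": 0, "rx": 0, "ry": 0, "rz": 0},
  {"dx": 0.79, "dy": -0.607, "dz": 0, "rx": 0, "ry": 0, "rz": 0},
  {"dx": 0.79, "dy": -0.607, "dz": 0, "rx": 0, "ry": 0, "rz": 0},
  {"dx": 0.79, "dy": -0.607, "dz": 0, "rx": 0, "ry": 0, "rz": 0},
  {"dx": 0.79, "dy": -0.607, "dz": 0, "rx": 0, "ry": 0, "rz": 0},
  {"dx": 0.79, "dy": -0.607, "dz": 0, "rx": 0, "ry": 0, "rz": 0},
])

```text
time_s: 1.4
ee_pos: [388.2, -311.7, 231.2]
ee_rot: [-3.066, -0.685, -0.0]
contact_force: [-0.3, -0.6, 0.0]
opening: 1.001
grip_force: 0.0
```

Emit:
apply_moves([
  {"dx": 0.79, "dy": -0.607, "dz": 0, "rx": 0, "ry": 0, "rz": 0},
  {"dx": 0.79, "dy": -0.607, "dz": 0, "rx": 0, "ry": 0, "rz": 0},
  {"dx": 0.79, "dy": -0.607, "dz": 0, "rx": 0, "ry": 0, "rz": 0},
  {"dx": 0.79, "dy": -0.607, "dz": 0, "rx": 0, "ry": 0, "rz": 0},
  {"dx": 0.79, "dy": -0.607, "dz": 0, "rx": 0, "ry": 0, "rz": 0},
  {"dx": 0.79, "dy": -0.607, "dz": 0, "rx": 0, "ry": 0, "rz": 0},
  {"dx": 0.79, "dy": -0.607, "dz": 0, "rx": 0, "ry": 0, "rz": 0},
  {"dx": 0.79, "dy": -0.607, "dz": 0, "rx": 0, "ry": 0, "rz": 0},
])

```text
time_s: 2.2
ee_pos: [497.8, -99.1, 231.2]
ee_rot: [3.066, 0.685, -0.0]
contact_force: [0.4, -0.3, -0.4]
opening: 1.003
grip_force: 0.0
```

Emit:
apply_moves([
  {"dx": 0.79, "dy": -0.607, "dz": 0, "rx": 0, "ry": 0, "rz": 0},
  {"dx": 0, "dy": 0, "dz": 0.9, "rx": 0, "ry": 0, "rz": 0},
  {"dx": 0, "dy": 0, "dz": 0.9, "rx": 0, "ry": 0, "rz": 0},
  {"dx": 0, "dy": 0, "dz": 0.9, "rx": 0, "ry": 0, "rz": 0},
  {"dx": 0, "dy": 0, "dz": 0.2, "rx": 0, "ry": 0, "rz": 0},
  {"dx": 0, "dy": 0, "dz": 0, "rx": 0, "ry": 0, "rz": 0},
])

```text
time_s: 2.8
ee_pos: [510.3, -73.6, 143.2]
ee_rot: [-3.065, -0.685, 0.004]
contact_force: [-0.0, 0.8, -0.1]
opening: 0.999
grip_force: 0.0
```

```bash
python3 -c "
from h import *
rep([510.2,-73.9,68],25.2)"
```

```text
t 2.8 pos [510.3 -73.6 143.2] fix [31.  46.1] yaw 25.2 tilt [-0.002 -0.002] F [-0.   0.8 -0.1] op 0.999 gf 0.0 j6 0.88
rz units -0.0001
d units (after turn) [-0.007  0.009  2.505]
```

Emit:
apply_moves([
  {"dx": -0.02, "dy": 0, "dz": 0.5, "rx": 0, "ry": 0, "rz": 0},
  {"dx": 0, "dy": 0, "dz": 0.5, "rx": 0, "ry": 0, "rz": 0},
  {"dx": 0, "dy": 0, "dz": 0.5, "rx": 0, "ry": 0, "rz": 0},
  {"dx": 0, "dy": 0, "dz": 0.5, "rx": 0, "ry": 0, "rz": 0},
  {"dx": 0, "dy": 0, "dz": 0.48, "rx": 0, "ry": 0, "rz": 0},
  {"dx": 0, "dy": 0, "dz": 0, "rx": 0, "ry": 0, "rz": 0},
])

```text
time_s: 3.4
ee_pos: [508.5, -73.5, 66.7]
ee_rot: [-3.063, -0.685, 0.008]
contact_force: [-0.4, -0.2, -0.9]
opening: 0.998
grip_force: 0.0
```

Emit:
apply_moves([
  {"dx": 0, "dy": 0, "dz": 0, "rx": 0, "ry": 0, "rz": 0},
  {"dx": 0, "dy": 0, "dz": 0, "rx": 0, "ry": 0, "rz": 0},
  {"dx": 0, "dy": 0, "dz": 0, "rx": 0, "ry": 0, "rz": 0},
  {"dx": 0, "dy": 0, "dz": 0, "rx": 0, "ry": 0, "rz": 0},
  {"dx": 0, "dy": 0, "dz": 0, "rx": 0, "ry": 0, "rz": 0},
  {"dx": 0, "dy": 0, "dz": 0, "rx": 0, "ry": 0, "rz": 0},
  {"dx": 0, "dy": 0, "dz": 0, "rx": 0, "ry": 0, "rz": 0},
  {"dx": 0, "dy": 0, "dz": 0, "rx": 0, "ry": 0, "rz": 0},
], grip=1, grip_force=50)

```text
time_s: 4.2
ee_pos: [511.2, -74.2, 70.8]
ee_rot: [3.065, 0.685, 0.002]
contact_force: [-0.4, 0.4, 6.0]
opening: 0.26
grip_force: 49.0
```

```bash
python3 -c "
from h import *
rep([*wor(30,15),84],25.2)"
```

```text
t 4.2 pos [511.2 -74.2  70.8] fix [31.5 45.2] yaw 25.2 tilt [0.001 0.001] F [-0.4  0.4  6. ] op 0.26 gf 49.0 j6 0.88
rz units -0.0
d units (after turn) [-0.051  1.005 -0.439]
```

Emit:
apply_moves([
  {"dx": 0, "dy": 0, "dz": -0.2, "rx": 0, "ry": 0, "rz": 0},
  {"dx": 0, "dy": 0, "dz": -0.2, "rx": 0, "ry": 0, "rz": 0},
  {"dx": 0, "dy": 0, "dz": -0.1, "rx": 0, "ry": 0, "rz": 0},
  {"dx": 0, "dy": 0, "dz": 0, "rx": 0, "ry": 0, "rz": 0},
  {"dx": 0, "dy": 0, "dz": 0, "rx": 0, "ry": 0, "rz": 0},
])

```text
time_s: 4.7
ee_pos: [510.6, -73.6, 83.4]
ee_rot: [-3.066, -0.685, -0.002]
contact_force: [6.8, 1.7, -9.2]
opening: 0.265
grip_force: 49.4
```

```bash
python3 -c "
from h import *
rep([*wor(30,15),84],25.2)"
```

```text
t 4.7 pos [510.6 -73.6  83.4] fix [31.2 46. ] yaw 25.19 tilt [ 0.001 -0.   ] F [ 6.8  1.7 -9.2] op 0.265 gf 49.4 j6 0.88
rz units -0.0002
d units (after turn) [-0.041  1.032 -0.019]
```

Emit:
apply_moves([
  {"dx": 0, "dy": 0, "dz": -0.06, "rx": 0, "ry": 0, "rz": 0},
  {"dx": 0, "dy": 0, "dz": 0, "rx": 0, "ry": 0, "rz": 0},
  {"dx": 0, "dy": 0.2, "dz": 0, "rx": 0, "ry": 0, "rz": 0},
  {"dx": 0, "dy": 0.2, "dz": 0, "rx": 0, "ry": 0, "rz": 0},
  {"dx": 0, "dy": 0.2, "dz": 0, "rx": 0, "ry": 0, "rz": 0},
  {"dx": 0, "dy": 0.2, "dz": 0, "rx": 0, "ry": 0, "rz": 0},
  {"dx": 0, "dy": 0.23, "dz": 0, "rx": 0, "ry": 0, "rz": 0},
  {"dx": 0, "dy": 0, "dz": 0, "rx": 0, "ry": 0, "rz": 0},
])

```text
time_s: 5.5
ee_pos: [523.4, -100.9, 84.5]
ee_rot: [-3.063, -0.683, -0.0]
contact_force: [6.2, 3.0, -9.8]
opening: 0.26
grip_force: 49.6
```

```bash
python3 - <<'E'
from h import *
im=read_camera('scene'); rep([*wor(30,15),84],25.2)
cv2.imwrite('pics/slide.png',cv2.resize(im[150:240,165:245],None,fx=6,fy=6,interpolation=cv2.INTER_CUBIC))
print((proj('scene',[*wor(30,15),45])-[165,150])*6)
E
```

```text
t 5.55 pos [ 523.4 -100.9   84.5] fix [31.2 15.9] yaw 25.16 tilt [ 0.001 -0.003] F [ 7.   2.9 -9.5] op 0.265 gf 49.6 j6 0.84
rz units -0.0006
d units (after turn) [-0.04   0.029  0.018]
[257.03427854 227.91642165]
```

View pics/slide.png

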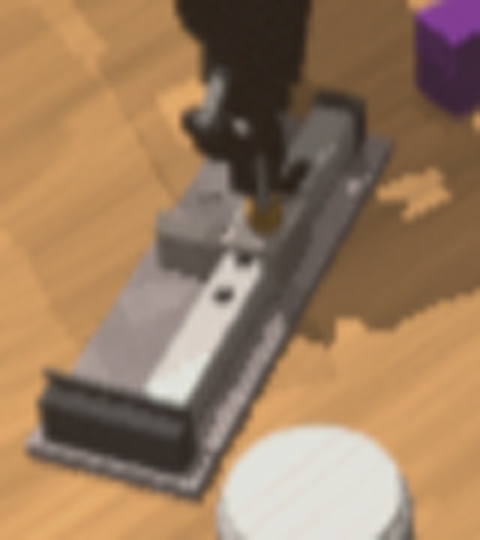

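The stop has slid: only the two nearer holes remain visible, at (243,260) and (223,295), so the sleeve now covers the 120 hole. Now I'll lower the pin.

Emit:
apply_moves([
  {"dx": 0, "dy": 0.03, "dz": 0, "rx": 0, "ry": 0, "rz": 0},
  {"dx": 0, "dy": 0, "dz": 0.12, "rx": 0, "ry": 0, "rz": 0},
  {"dx": 0, "dy": 0, "dz": 0.12, "rx": 0, "ry": 0, "rz": 0},
  {"dx": 0, "dy": 0, "dz": 0.12, "rx": 0, "ry": 0, "rz": 0},
  {"dx": 0, "dy": 0, "dz": 0.1, "rx": 0, "ry": 0, "rz": 0},
  {"dx": 0, "dy": 0, "dz": 0, "rx": 0, "ry": 0, "rz": 0},
])

```text
time_s: 6.15
ee_pos: [523.6, -101.2, 71.3]
ee_rot: [-3.063, -0.684, 0.0]
contact_force: [3.5, 3.7, -6.4]
opening: 0.264
grip_force: 50.2
```

```bash
python3 -c "
from h import *
rep([*wor(30,15),84],25.2)"
```

```text
t 6.15 pos [ 523.6 -101.2   71.3] fix [31.3 15.5] yaw 25.17 tilt [ 0.001 -0.003] F [ 3.5  3.7 -6.4] op 0.264 gf 50.2 j6 0.84
rz units -0.0005
d units (after turn) [-0.043  0.016 -0.425]
```

Emit:
apply_moves([
  {"dx": 0, "dy": 0, "dz": 0.06, "rx": 0, "ry": 0, "rz": 0},
  {"dx": 0, "dy": 0, "dz": 0, "rx": 0, "ry": 0, "rz": 0},
])

```text
time_s: 6.35
ee_pos: [524.1, -102.0, 70.9]
ee_rot: [-3.064, -0.685, -0.0]
contact_force: [2.1, 3.9, -1.6]
opening: 0.263
grip_force: 50.5
```

Emit:
apply_moves([
  {"dx": 0, "dy": 0, "dz": 0, "rx": 0, "ry": 0, "rz": 0},
  {"dx": 0, "dy": 0, "dz": 0, "rx": 0, "ry": 0, "rz": 0},
  {"dx": 0, "dy": 0, "dz": 0, "rx": 0, "ry": 0, "rz": 0},
  {"dx": 0, "dy": 0, "dz": 0, "rx": 0, "ry": 0, "rz": 0},
  {"dx": 0, "dy": 0, "dz": 0, "rx": 0, "ry": 0, "rz": 0},
  {"dx": 0, "dy": 0, "dz": 0, "rx": 0, "ry": 0, "rz": 0},
], grip=-1)

```text
time_s: 6.95
ee_pos: [524.1, -102.9, 71.2]
ee_rot: [3.066, 0.685, -0.0]
contact_force: [0.0, -0.3, 0.2]
opening: 1.0
grip_force: 0.0
```

Emit:
apply_moves([
  {"dx": 0, "dy": 0, "dz": -0.5, "rx": 0, "ry": 0, "rz": 0},
  {"dx": 0, "dy": 0, "dz": -0.8, "rx": 0, "ry": 0, "rz": 0},
  {"dx": 0, "dy": 0, "dz": -0.9, "rx": 0, "ry": 0, "rz": 0},
  {"dx": 0, "dy": 0, "dz": -0.9, "rx": 0, "ry": 0, "rz": 0},
  {"dx": 0, "dy": 0, "dz": -0.9, "rx": 0, "ry": 0, "rz": 0},
  {"dx": 0, "dy": 0, "dz": 0, "rx": 0, "ry": 0, "rz": 0},
])

```text
time_s: 7.55
ee_pos: [527.0, -103.7, 197.5]
ee_rot: [3.061, 0.684, 0.014]
contact_force: [0.2, -0.2, -0.0]
opening: 0.997
grip_force: 0.0
```

```bash
python3 - <<'E'
from h import *
rep([482.7,286.2,190],-2)
for n in('top','scene'): cv2.imwrite(f'pics/{n}1.png',read_camera(n))
im=cv2.imread('pics/scene1.png')
cv2.imwrite('pics/drop.png',cv2.resize(im[150:240,165:245],None,fx=6,fy=6,interpolation=cv2.INTER_CUBIC))
for z in(98,108):print((proj('scene',[*wor(30,15),z])-[165,150])*6)
E
```

```text
t 7.55 pos [ 527.  -103.7  197.5] fix [33.3 11.8] yaw 25.2 tilt [0.008 0.007] F [ 0.2 -0.2 -0. ] op 0.997 gf 0.0 j6 0.84
rz units 0.4534
d units (after turn) [ -1.93  -12.936   0.251]
[250.86301401 161.84412357]
[249.66691402 149.03814602]
```

View pics/drop.png

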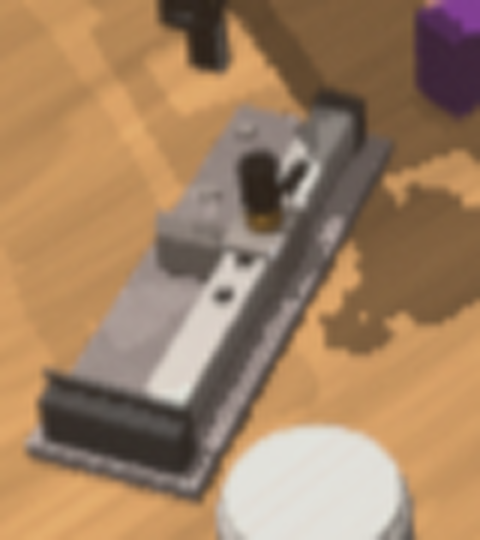

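The knob top at (260,160) sits where the projection puts a fully lowered knob over the 120 hole, so the pin is down. Next is the tray block.

Emit:
apply_moves([
  {"dx": 0, "dy": 0, "dz": 0, "rx": 0, "ry": 0, "rz": 0.1134},
  {"dx": 0, "dy": 0, "dz": 0, "rx": 0, "ry": 0, "rz": 0.1134},
  {"dx": 0, "dy": 0, "dz": 0, "rx": 0, "ry": 0, "rz": 0.1133},
  {"dx": 0, "dy": 0, "dz": 0, "rx": 0, "ry": 0, "rz": 0.1133},
  {"dx": -0.138, "dy": -0.924, "dz": 0, "rx": 0, "ry": 0, "rz": 0},
  {"dx": -0.138, "dy": -0.924, "dz": 0, "rx": 0, "ry": 0, "rz": 0},
  {"dx": -0.138, "dy": -0.924, "dz": 0, "rx": 0, "ry": 0, "rz": 0},
  {"dx": -0.138, "dy": -0.924, "dz": 0, "rx": 0, "ry": 0, "rz": 0},
])

```text
time_s: 8.45
ee_pos: [510.2, 9.6, 189.3]
ee_rot: [-3.141, 0.056, 0.005]
contact_force: [0.6, 0.1, 0.5]
opening: 1.004
grip_force: 0.0
```

Emit:
apply_moves([
  {"dx": -0.138, "dy": -0.924, "dz": 0, "rx": 0, "ry": 0, "rz": 0},
  {"dx": -0.138, "dy": -0.924, "dz": 0, "rx": 0, "ry": 0, "rz": 0},
  {"dx": -0.138, "dy": -0.924, "dz": 0, "rx": 0, "ry": 0, "rz": 0},
  {"dx": -0.138, "dy": -0.924, "dz": 0, "rx": 0, "ry": 0, "rz": 0},
  {"dx": -0.138, "dy": -0.924, "dz": 0, "rx": 0, "ry": 0, "rz": 0},
  {"dx": -0.138, "dy": -0.924, "dz": 0, "rx": 0, "ry": 0, "rz": 0},
  {"dx": -0.138, "dy": -0.924, "dz": 0, "rx": 0, "ry": 0, "rz": 0},
  {"dx": -0.138, "dy": -0.924, "dz": 0, "rx": 0, "ry": 0, "rz": 0},
])

```text
time_s: 9.25
ee_pos: [484.9, 232.1, 189.3]
ee_rot: [3.14, -0.055, -0.005]
contact_force: [1.0, 0.0, -0.5]
opening: 0.999
grip_force: 0.0
```

Emit:
apply_moves([
  {"dx": -0.138, "dy": -0.924, "dz": 0, "rx": 0, "ry": 0, "rz": 0},
  {"dx": -0.138, "dy": -0.924, "dz": 0, "rx": 0, "ry": 0, "rz": 0},
  {"dx": 0, "dy": 0, "dz": 0, "rx": 0, "ry": 0, "rz": 0},
  {"dx": 0, "dy": 0, "dz": 0, "rx": 0, "ry": 0, "rz": 0},
])

```text
time_s: 9.65
ee_pos: [479.0, 286.9, 189.6]
ee_rot: [3.139, -0.053, -0.004]
contact_force: [-0.7, -0.6, -1.1]
opening: 1.0
grip_force: 0.0
```

```bash
python3 - <<'E'
from h import *
rep([482.7,286.2,43],-2)
# refined block pose from the earlier clear top view
hsv=cv2.cvtColor(cv2.imread('pics/top1.png'),cv2.COLOR_BGR2HSV)
for th in(90,95,105,115):
    m=((hsv[...,1]>160)&(hsv[...,2]>th)&(hsv[...,0]<20)).astype(np.uint8); m[:,:145]=0;m[:,190:]=0;m[:190]=0;m[260:]=0
    M=cv2.moments(m,True);u,v=M['m10']/M['m00'],M['m01']/M['m00']
    ang=np.degrees(.5*np.arctan2(2*M['mu11'],M['mu20']-M['mu02']))
    a,b=onz('top',u,v,69),onz('top',u+10*np.cos(np.radians(ang)),v+10*np.sin(np.radians(ang)),69)
    print(th,M['m00'],a.round(1),np.degrees(np.arctan2(*(b-a)[1::-1])).round(1))
E
```

```text
t 9.65 pos [479.  286.9 189.6] fix [156.1 385.6] yaw -1.94 tilt [-0.002  0.002] F [-0.7 -0.6 -1.1] op 1.0 gf 0.0 j6 2.05
rz units 0.0011
d units (after turn) [0.126 0.018 4.885]
90 418.0 [482.1 286.2  69. ] -2.0
95 417.0 [481.9 286.2  69. ] -1.9
105 415.0 [481.8 286.3  69. ] -1.8
115 410.0 [482.  286.6  69. ] -1.9
```

Emit:
apply_moves([
  {"dx": 0.1, "dy": 0.015, "dz": 0.9, "rx": 0, "ry": 0, "rz": 0},
  {"dx": 0, "dy": 0, "dz": 0.9, "rx": 0, "ry": 0, "rz": 0},
  {"dx": 0, "dy": 0, "dz": 0.9, "rx": 0, "ry": 0, "rz": 0},
  {"dx": 0, "dy": 0, "dz": 0.8, "rx": 0, "ry": 0, "rz": 0},
  {"dx": 0, "dy": 0, "dz": 0.6, "rx": 0, "ry": 0, "rz": 0},
  {"dx": 0, "dy": 0, "dz": 0.5, "rx": 0, "ry": 0, "rz": 0},
  {"dx": 0, "dy": 0, "dz": 0.28, "rx": 0, "ry": 0, "rz": 0},
  {"dx": 0, "dy": 0, "dz": 0, "rx": 0, "ry": 0, "rz": 0},
])

```text
time_s: 10.45
ee_pos: [482.1, 285.6, 43.4]
ee_rot: [3.14, -0.056, -0.004]
contact_force: [-0.8, 0.5, 1.0]
opening: 1.001
grip_force: 0.0
```

Emit:
apply_moves([
  {"dx": 0, "dy": 0, "dz": 0, "rx": 0, "ry": 0, "rz": 0},
  {"dx": 0, "dy": 0, "dz": 0, "rx": 0, "ry": 0, "rz": 0},
])

```text
time_s: 10.65
ee_pos: [483.7, 286.9, 46.0]
ee_rot: [-3.14, 0.055, -0.003]
contact_force: [-0.1, 0.4, 1.1]
opening: 1.004
grip_force: 0.0
```

```bash
python3 -c "
from h import *
rep([482,286.4,43],-1.9)"
```

```text
t 10.65 pos [483.7 286.9  46. ] fix [160.4 383.6] yaw -2.01 tilt [ 0.002 -0.001] F [-0.1  0.4  1.1] op 1.004 gf 0.0 j6 2.05
rz units -0.0018
d units (after turn) [-0.057  0.017  0.1  ]
```

Emit:
apply_moves([
  {"dx": -0.05, "dy": 0.015, "dz": 0.1, "rx": 0, "ry": 0, "rz": 0},
  {"dx": 0, "dy": 0, "dz": 0, "rx": 0, "ry": 0, "rz": 0},
  {"dx": 0, "dy": 0, "dz": 0, "rx": 0, "ry": 0, "rz": 0},
])

```text
time_s: 10.95
ee_pos: [481.3, 286.2, 41.9]
ee_rot: [-3.141, 0.055, -0.0]
contact_force: [-0.4, -0.1, -0.8]
opening: 0.996
grip_force: 0.0
```

Emit:
apply_moves([
  {"dx": 0, "dy": 0, "dz": 0, "rx": 0, "ry": 0, "rz": 0},
  {"dx": 0, "dy": 0, "dz": 0, "rx": 0, "ry": 0, "rz": 0},
  {"dx": 0, "dy": 0, "dz": 0, "rx": 0, "ry": 0, "rz": 0},
  {"dx": 0, "dy": 0, "dz": 0, "rx": 0, "ry": 0, "rz": 0},
  {"dx": 0, "dy": 0, "dz": 0, "rx": 0, "ry": 0, "rz": 0},
  {"dx": 0, "dy": 0, "dz": 0, "rx": 0, "ry": 0, "rz": 0},
  {"dx": 0, "dy": 0, "dz": 0, "rx": 0, "ry": 0, "rz": 0},
  {"dx": 0, "dy": 0, "dz": 0, "rx": 0, "ry": 0, "rz": 0},
], grip=1, grip_force=60)

```text
time_s: 11.75
ee_pos: [481.6, 286.3, 42.1]
ee_rot: [-3.141, 0.055, -0.001]
contact_force: [0.3, 1.2, 2.7]
opening: 0.458
grip_force: 61.3
```

```bash
python3 -c "
from h import *
rep([482,286.4,43],-1.9)"
```

```text
t 11.75 pos [481.6 286.3  42.1] fix [158.3 384. ] yaw -2.01 tilt [ 0.001 -0.   ] F [0.3 1.2 2.7] op 0.458 gf 61.3 j6 2.05
rz units -0.0018
d units (after turn) [ 0.012 -0.003 -0.031]
```

Emit:
apply_moves([
  {"dx": 0, "dy": 0, "dz": -0.4, "rx": 0, "ry": 0, "rz": 0},
  {"dx": 0, "dy": 0, "dz": -0.9, "rx": 0, "ry": 0, "rz": 0},
  {"dx": 0, "dy": 0, "dz": -0.95, "rx": 0, "ry": 0, "rz": 0},
  {"dx": 0, "dy": 0, "dz": -0.95, "rx": 0, "ry": 0, "rz": 0},
  {"dx": 0, "dy": 0, "dz": -0.95, "rx": 0, "ry": 0, "rz": 0},
  {"dx": 0, "dy": 0, "dz": -0.95, "rx": 0, "ry": 0, "rz": 0},
  {"dx": 0, "dy": 0, "dz": -0.9, "rx": 0, "ry": 0, "rz": 0},
  {"dx": 0, "dy": 0, "dz": 0, "rx": 0, "ry": 0, "rz": 0},
])

```text
time_s: 12.55
ee_pos: [483.1, 286.9, 226.9]
ee_rot: [-3.138, 0.055, -0.011]
contact_force: [0.5, -0.2, -1.0]
opening: 0.455
grip_force: 61.0
```

Emit:
apply_moves([
  {"dx": 0, "dy": 0, "dz": 0, "rx": 0, "ry": 0, "rz": 0.131},
  {"dx": 0, "dy": 0, "dz": 0, "rx": 0, "ry": 0, "rz": 0.131},
  {"dx": 0, "dy": 0, "dz": 0, "rx": 0, "ry": 0, "rz": 0.131},
  {"dx": 0, "dy": 0, "dz": 0, "rx": 0, "ry": 0, "rz": 0.131},
  {"dx": 0, "dy": 0, "dz": 0, "rx": 0, "ry": 0, "rz": 0.131},
  {"dx": 0, "dy": 0, "dz": 0, "rx": 0, "ry": 0, "rz": 0.131},
  {"dx": 0, "dy": 0, "dz": 0, "rx": 0, "ry": 0, "rz": 0.131},
  {"dx": 0, "dy": 0, "dz": 0, "rx": 0, "ry": 0, "rz": 0.13},
])

```text
time_s: 13.35
ee_pos: [499.3, 233.5, 217.3]
ee_rot: [-2.689, 1.545, 0.075]
contact_force: [1.0, -0.2, -1.6]
opening: 0.459
grip_force: 61.0
```

```bash
python3 -c "
from h import *
rep([*wor(-5,-72.5),200],-64.8)"
```

```text
t 13.35 pos [499.3 233.5 217.3] fix [151.7 328.6] yaw -59.74 tilt [-0.062 -0.011] F [ 1.  -0.2 -1.6] op 0.459 gf 61.0 j6 2.91
rz units 0.0844
d units (after turn) [13.371  5.225  0.578]
```

Joint 6 reached its limit because I turned while still at the tray. I'll turn back a little, move over, and finish the turn at the fixture.

Emit:
apply_moves([
  {"dx": 0, "dy": 0, "dz": 0, "rx": 0, "ry": 0, "rz": -0.13},
  {"dx": 0, "dy": 0, "dz": 0, "rx": 0, "ry": 0, "rz": -0.13},
  {"dx": 0, "dy": 0, "dz": 0, "rx": 0, "ry": 0, "rz": 0},
  {"dx": 0, "dy": 0, "dz": 0, "rx": 0, "ry": 0, "rz": 0},
])

```text
time_s: 13.75
ee_pos: [499.6, 232.8, 217.8]
ee_rot: [-2.867, 1.168, 0.064]
contact_force: [0.4, 0.1, -1.5]
opening: 0.462
grip_force: 60.9
```

```bash
python3 - <<'E'
from h import *
s=sense();y=-44
rep([*wor(-5,-72.5),225],y)
a=np.radians(y);M=np.array([[np.cos(a),np.sin(a),0],[np.sin(a),-np.cos(a),0],[0,0,-1]])
print('turn',((R.from_rotvec(s['ee_rot']).inv()*R.from_matrix(M)).as_rotvec()/np.radians(60)).round(4))
E
```

```text
t 13.75 pos [499.6 232.8 217.8] fix [151.8 327.9] yaw -44.3 tilt [-0.055 -0.026] F [ 0.4  0.1 -1.5] op 0.462 gf 60.9 j6 2.64
rz units -0.005
d units (after turn) [10.621  9.626 -0.241]
turn [-0.0253  0.0527 -0.0057]
```

Emit:
apply_moves([
  {"dx": 0, "dy": 0, "dz": -0.5, "rx": -0.0253, "ry": 0.0527, "rz": -0.0057},
  {"dx": 0, "dy": 0, "dz": 0, "rx": 0, "ry": 0, "rz": 0},
  {"dx": 0.5, "dy": 0.8, "dz": 0, "rx": 0, "ry": 0, "rz": 0},
  {"dx": 0.5, "dy": 0.8, "dz": 0, "rx": 0, "ry": 0, "rz": 0},
  {"dx": 0.8, "dy": 0.8, "dz": 0, "rx": 0, "ry": 0, "rz": 0},
  {"dx": 0.8, "dy": 0.8, "dz": 0, "rx": 0, "ry": 0, "rz": 0},
  {"dx": 0.8, "dy": 0.7, "dz": 0, "rx": 0, "ry": 0, "rz": 0},
  {"dx": 0.8, "dy": 0.7, "dz": 0, "rx": 0, "ry": 0, "rz": 0},
])

```text
time_s: 14.55
ee_pos: [495.6, 44.4, 233.3]
ee_rot: [-2.911, 1.173, -0.002]
contact_force: [-0.9, -0.6, -0.9]
opening: 0.458
grip_force: 61.1
```

Emit:
apply_moves([
  {"dx": 0.8, "dy": 0.7, "dz": 0, "rx": 0, "ry": 0, "rz": 0},
  {"dx": 0.8, "dy": 0.7, "dz": 0, "rx": 0, "ry": 0, "rz": 0},
  {"dx": 0.8, "dy": 0.7, "dz": 0, "rx": 0, "ry": 0, "rz": 0},
  {"dx": 0.8, "dy": 0.7, "dz": 0, "rx": 0, "ry": 0, "rz": 0},
  {"dx": 0.8, "dy": 0.7, "dz": 0, "rx": 0, "ry": 0, "rz": 0},
  {"dx": 0.8, "dy": 0.7, "dz": 0, "rx": 0, "ry": 0, "rz": 0},
  {"dx": 0, "dy": 0, "dz": 0, "rx": 0, "ry": 0, "rz": 0},
  {"dx": 0, "dy": 0, "dz": 0, "rx": 0, "ry": 0, "rz": 0},
])

```text
time_s: 15.35
ee_pos: [512.2, -145.4, 233.0]
ee_rot: [-2.911, 1.175, -0.001]
contact_force: [-0.1, 0.3, -1.4]
opening: 0.456
grip_force: 61.2
```

```bash
python3 - <<'E'
from h import *
rep([*wor(-5,-72.5),180],-64.8)
E
```

```text
t 15.35 pos [ 512.2 -145.4  233. ] fix [  2.2 -19.7] yaw -43.97 tilt [-0.001 -0.003] F [-0.1  0.3 -1.4] op 0.456 gf 61.2 j6 1.96
rz units 0.3472
d units (after turn) [1.76  0.239 1.767]
```

Emit:
apply_moves([
  {"dx": 0, "dy": 0, "dz": 0, "rx": 0, "ry": 0, "rz": 0.1157},
  {"dx": 0, "dy": 0, "dz": 0, "rx": 0, "ry": 0, "rz": 0.1157},
  {"dx": 0, "dy": 0, "dz": 0, "rx": 0, "ry": 0, "rz": 0.1158},
  {"dx": 0.6, "dy": 0.08, "dz": 0.6, "rx": 0, "ry": 0, "rz": 0},
  {"dx": 0.6, "dy": 0.08, "dz": 0.6, "rx": 0, "ry": 0, "rz": 0},
  {"dx": 0.56, "dy": 0.08, "dz": 0.6, "rx": 0, "ry": 0, "rz": 0},
  {"dx": 0, "dy": 0, "dz": 0, "rx": 0, "ry": 0, "rz": 0},
  {"dx": 0, "dy": 0, "dz": 0, "rx": 0, "ry": 0, "rz": 0},
])

```text
time_s: 16.15
ee_pos: [528.5, -194.8, 179.2]
ee_rot: [-2.653, 1.679, 0.001]
contact_force: [-0.1, -0.3, -0.3]
opening: 0.459
grip_force: 61.2
```

```bash
python3 - <<'E'
from h import *
rep([*wor(-5,-72.5),93],-64.8)
E
```

```text
t 16.15 pos [ 528.5 -194.8  179.2] fix [ -4.2 -71.3] yaw -64.66 tilt [-0.002 -0.002] F [-0.1 -0.3 -0.3] op 0.459 gf 61.2 j6 2.25
rz units 0.0024
d units (after turn) [0.04  0.026 2.874]
```

Emit:
apply_moves([
  {"dx": 0.025, "dy": 0.026, "dz": 0.6, "rx": 0, "ry": 0, "rz": 0.0024},
  {"dx": 0, "dy": 0, "dz": 0.6, "rx": 0, "ry": 0, "rz": 0},
  {"dx": 0, "dy": 0, "dz": 0.6, "rx": 0, "ry": 0, "rz": 0},
  {"dx": 0, "dy": 0, "dz": 0.6, "rx": 0, "ry": 0, "rz": 0},
  {"dx": 0, "dy": 0, "dz": 0, "rx": 0, "ry": 0, "rz": 0},
  {"dx": 0, "dy": 0, "dz": 0, "rx": 0, "ry": 0, "rz": 0},
])

```text
time_s: 16.75
ee_pos: [529.0, -196.3, 108.8]
ee_rot: [-2.651, 1.681, -0.004]
contact_force: [-0.0, -1.2, -1.4]
opening: 0.46
grip_force: 61.1
```

```bash
python3 - <<'E'
from h import *
rep([*wor(-5,-72.5),93],-64.8)
n='scene';im=read_camera(n); t=read_camera('top')
o=(150,145);a=cv2.resize(im[145:245,150:250],None,fx=5.8,fy=5.8,interpolation=cv2.INTER_CUBIC)
s=sense();zb=s['ee_pos'][2]-38.1
# predicted block lower corners
for sx in(-20,20):
  for sy in(-60,60):
    for z in (zb,zb+65):
      p=(proj(n,[*wor(*(fix(s['ee_pos'])+[sx,sy-.4])),z])-o+.5)*5.8; cv2.circle(a,tuple(int(v) for v in p),3,(0,255,0),1)
for x,y in((-35,-135),(50,-135)):
    p=(proj(n,[*wor(x,y),46])-o+.5)*5.8; cv2.circle(a,tuple(int(v) for v in p),3,(0,0,255),1)
for x in(-30,17):
    p=(proj(n,[*wor(x,-10),45])-o+.5)*5.8; cv2.circle(a,tuple(int(v) for v in p),3,(255,0,0),1)
cv2.imwrite('pics/pre.png',a)
E
```

```text
t 16.75 pos [ 529.  -196.3  108.8] fix [ -4.4 -72.9] yaw -64.77 tilt [ 0.001 -0.003] F [-0.  -1.2 -1.4] op 0.46 gf 61.1 j6 2.25
rz units 0.0005
d units (after turn) [-0.012  0.021  0.528]
```

View pics/pre.png

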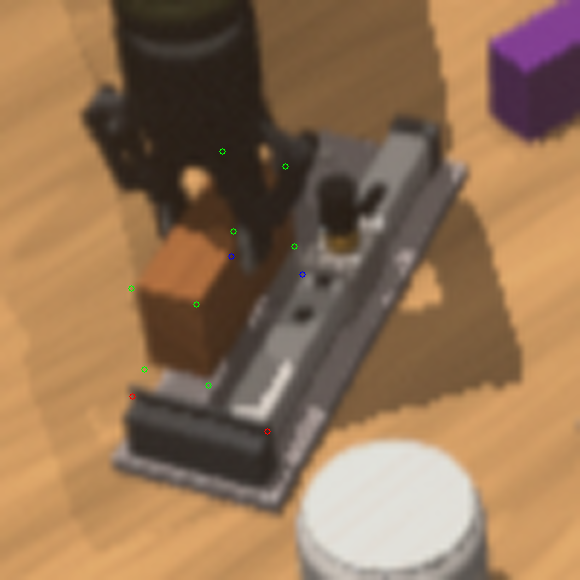

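The picture shows the block held level above the bed. Its lower front corner is at (210,377) against (208,385) predicted, and the knob showed a similar offset earlier. I'll check the camera bias on the rail holes so I can take relative positions.

```bash
python3 - <<'E'
from h import *
im=cv2.imread('pics/pre.png')
im=cv2.cvtColor(im,6).astype(float)
o=np.array((150,145))
for (u,v),y in(((322,280),-15),((303,315),-45)):
    w=im[v-14:v+15,u-14:u+15]; k=np.clip(np.percentile(w,70)-w-25,0,None); ys,xs=np.mgrid[v-14:v+15,u-14:u+15]
    print('hole obs',(k*xs).sum()/k.sum(),(k*ys).sum()/k.sum(),'pred',(proj('scene',[*wor(30,y),44])-o+.5)*5.8)
# end-face vertical edges of block: colour profile rows 300..360
c=cv2.imread('pics/pre.png')
h=cv2.cvtColor(c,cv2.COLOR_BGR2HSV)
m=((h[...,0]<14)&(h[...,1]>150)).astype(np.uint8)
for r in(310,330,350):
    x=np.where(m[r,120:300])[0]+120; print(r,x.min(),x.max(), 'inner grad',130+np.argmin(np.diff(cv2.GaussianBlur(c[r:r+1,:,2].astype(float),(9,1),0)[0])[160:230])+30)
for u in(160,175,190,205): 
    y=np.where(m[270:420,u])[0]+270; print('col',u,y.min(),y.max())
# sensitivity
b=[*wor(-4.4,-132.9),70.7]; d=[*wor(-4.4,-131.9),70.7];print((proj('scene',d)-proj('scene',b))*5.8,(proj('scene',[*wor(-3.4,-132.9),70.7])-proj('scene',b))*5.8)
E
```

```text
hole obs 323.27536778574125 279.7913994718974 pred [318.93451424 286.09074892]
hole obs 302.92129778348857 313.9993575329264 pred [298.8818709  319.63895462]
310 145 238 inner grad 199
330 152 230 inner grad 203
350 154 219 inner grad 207
col 160 270 360
col 175 270 362
col 190 270 362
col 205 270 367
[ 0.76379388 -1.21130389] [1.59584464 0.41698313]
```

The bias-corrected corner matches to within about 1 mm, so I'll descend slowly.

Emit:
apply_moves([
  {"dx": -0.025, "dy": 0.01, "dz": 0.3, "rx": 0, "ry": 0, "rz": 0},
  {"dx": 0, "dy": 0, "dz": 0.3, "rx": 0, "ry": 0, "rz": 0},
  {"dx": 0, "dy": 0, "dz": 0.3, "rx": 0, "ry": 0, "rz": 0},
  {"dx": 0, "dy": 0, "dz": 0.2, "rx": 0, "ry": 0, "rz": 0},
  {"dx": 0, "dy": 0, "dz": 0.2, "rx": 0, "ry": 0, "rz": 0},
  {"dx": 0, "dy": 0, "dz": 0, "rx": 0, "ry": 0, "rz": 0},
  {"dx": 0, "dy": 0, "dz": 0, "rx": 0, "ry": 0, "rz": 0},
])

```text
time_s: 17.55
ee_pos: [527.9, -196.4, 68.5]
ee_rot: [-2.651, 1.683, -0.002]
contact_force: [-0.0, -0.2, -1.4]
opening: 0.458
grip_force: 61.1
```

```bash
python3 - <<'E'
from h import *
rep([*wor(-5,-72.1),50],-64.8)
E
```

```text
t 17.55 pos [ 527.9 -196.4   68.5] fix [ -5.3 -72.5] yaw -64.82 tilt [-0.    -0.002] F [-0.  -0.2 -1.4] op 0.458 gf 61.1 j6 2.25
rz units -0.0004
d units (after turn) [-0.013 -0.011  0.618]
```

Emit:
apply_moves([
  {"dx": -0.01, "dy": 0, "dz": 0.12, "rx": 0, "ry": 0, "rz": 0},
  {"dx": 0, "dy": 0, "dz": 0.12, "rx": 0, "ry": 0, "rz": 0},
  {"dx": 0, "dy": 0, "dz": 0.12, "rx": 0, "ry": 0, "rz": 0},
  {"dx": 0, "dy": 0, "dz": 0.1, "rx": 0, "ry": 0, "rz": 0},
  {"dx": 0, "dy": 0, "dz": 0, "rx": 0, "ry": 0, "rz": 0},
  {"dx": 0, "dy": 0, "dz": 0, "rx": 0, "ry": 0, "rz": 0},
])

```text
time_s: 18.15
ee_pos: [527.8, -196.0, 54.8]
ee_rot: [-2.651, 1.683, -0.002]
contact_force: [-0.3, -1.0, -1.2]
opening: 0.458
grip_force: 61.1
```

```bash
python3 - <<'E'
from h import *
rep([*wor(-5,-72.1),50],-64.8)
E
```

```text
t 18.15 pos [ 527.8 -196.    54.8] fix [ -5.3 -72.1] yaw -64.82 tilt [-0.    -0.002] F [-0.3 -1.  -1.2] op 0.458 gf 61.1 j6 2.25
rz units -0.0003
d units (after turn) [-0.001 -0.011  0.16 ]
```

Between the fence and stop with no contact so far. Last few millimetres, in small steps.

Emit:
apply_moves([
  {"dx": 0, "dy": 0, "dz": 0.04, "rx": 0, "ry": 0, "rz": 0},
  {"dx": 0, "dy": 0, "dz": 0.04, "rx": 0, "ry": 0, "rz": 0},
  {"dx": 0, "dy": 0, "dz": 0.04, "rx": 0, "ry": 0, "rz": 0},
  {"dx": 0, "dy": 0, "dz": 0, "rx": 0, "ry": 0, "rz": 0},
  {"dx": 0, "dy": 0, "dz": 0, "rx": 0, "ry": 0, "rz": 0},
])

```text
time_s: 18.65
ee_pos: [527.8, -196.0, 51.3]
ee_rot: [-2.651, 1.683, -0.002]
contact_force: [-0.7, -0.3, -1.2]
opening: 0.459
grip_force: 61.1
```

Emit:
apply_moves([
  {"dx": 0, "dy": 0, "dz": 0.03, "rx": 0, "ry": 0, "rz": 0},
  {"dx": 0, "dy": 0, "dz": 0.02, "rx": 0, "ry": 0, "rz": 0},
  {"dx": 0, "dy": 0, "dz": 0, "rx": 0, "ry": 0, "rz": 0},
  {"dx": 0, "dy": 0, "dz": 0, "rx": 0, "ry": 0, "rz": 0},
])

```text
time_s: 19.05
ee_pos: [528.0, -196.1, 50.1]
ee_rot: [-2.651, 1.683, -0.003]
contact_force: [-1.2, 0.2, 1.8]
opening: 0.455
grip_force: 61.2
```

Emit:
apply_moves([
  {"dx": 0, "dy": 0, "dz": 0.02, "rx": 0, "ry": 0, "rz": 0},
  {"dx": 0, "dy": 0, "dz": 0, "rx": 0, "ry": 0, "rz": 0},
  {"dx": 0, "dy": 0, "dz": 0, "rx": 0, "ry": 0, "rz": 0},
])

```text
time_s: 19.35
ee_pos: [528.0, -196.1, 50.1]
ee_rot: [-2.651, 1.683, -0.002]
contact_force: [-2.3, 1.5, 4.9]
opening: 0.461
grip_force: 61.9
```

Emit:
apply_moves([
  {"dx": 0, "dy": 0, "dz": 0, "rx": 0, "ry": 0, "rz": 0},
  {"dx": 0, "dy": 0, "dz": 0, "rx": 0, "ry": 0, "rz": 0},
  {"dx": 0, "dy": 0, "dz": 0, "rx": 0, "ry": 0, "rz": 0},
  {"dx": 0, "dy": 0, "dz": 0, "rx": 0, "ry": 0, "rz": 0},
  {"dx": 0, "dy": 0, "dz": 0, "rx": 0, "ry": 0, "rz": 0},
  {"dx": 0, "dy": 0, "dz": 0, "rx": 0, "ry": 0, "rz": 0},
], grip=-1)

```text
time_s: 19.95
ee_pos: [527.9, -196.1, 49.2]
ee_rot: [-2.651, 1.683, -0.002]
contact_force: [0.0, 0.3, 0.2]
opening: 0.998
grip_force: 0.0
```

Emit:
apply_moves([
  {"dx": 0, "dy": 0, "dz": -0.2, "rx": 0, "ry": 0, "rz": 0},
  {"dx": 0, "dy": 0, "dz": -0.4, "rx": 0, "ry": 0, "rz": 0},
  {"dx": 0, "dy": 0, "dz": -0.8, "rx": 0, "ry": 0, "rz": 0},
  {"dx": 0, "dy": 0, "dz": -0.9, "rx": 0, "ry": 0, "rz": 0},
  {"dx": 0, "dy": 0, "dz": -0.9, "rx": 0, "ry": 0, "rz": 0},
  {"dx": 0, "dy": 0, "dz": -0.9, "rx": 0, "ry": 0, "rz": 0},
  {"dx": 0, "dy": 0, "dz": -0.9, "rx": 0, "ry": 0, "rz": 0},
  {"dx": 0, "dy": 0, "dz": 0, "rx": 0, "ry": 0, "rz": 0},
])

```text
time_s: 20.75
ee_pos: [530.2, -197.5, 205.9]
ee_rot: [-2.65, 1.682, -0.019]
contact_force: [1.1, 0.4, 0.5]
opening: 1.0
grip_force: 0.0
```

Emit:
apply_moves([
  {"dx": 0, "dy": 0.8, "dz": 0, "rx": 0, "ry": 0, "rz": 0},
  {"dx": 0, "dy": 0.8, "dz": 0, "rx": 0, "ry": 0, "rz": 0},
  {"dx": 0, "dy": 0.8, "dz": 0, "rx": 0, "ry": 0, "rz": 0},
  {"dx": 0, "dy": 0.8, "dz": 0, "rx": 0, "ry": 0, "rz": 0},
  {"dx": 0, "dy": 0.8, "dz": 0, "rx": 0, "ry": 0, "rz": 0},
  {"dx": 0, "dy": 0, "dz": 0, "rx": 0, "ry": 0, "rz": 0},
  {"dx": 0, "dy": 0, "dz": 0, "rx": 0, "ry": 0, "rz": 0},
  {"dx": 0, "dy": 0, "dz": 0, "rx": 0, "ry": 0, "rz": 0},
])

```text
time_s: 21.55
ee_pos: [419.4, -247.0, 199.0]
ee_rot: [-2.651, 1.682, -0.002]
contact_force: [-0.6, 0.4, 0.1]
opening: 1.004
grip_force: 0.0
```

```bash
python3 - <<'E'
from h import *
rep()
a=read_camera('top');b=read_camera('scene')
A=cv2.resize(a[180:262,240:345],(525,410),interpolation=cv2.INTER_CUBIC);B=cv2.resize(b[150:240,165:225],(273,410),interpolation=cv2.INTER_CUBIC)
cv2.imwrite('pics/end.png',np.hstack([A,B]))
h=cv2.cvtColor(a,cv2.COLOR_BGR2HSV)
m=((h[...,1]>125)&(h[...,0]<20)).astype(np.uint8); s=np.zeros_like(m)
poly=np.array([proj('top',[*wor(x,y),12]) for x,y in((-43,-150),(55,-150),(55,0),(-43,0))]).astype(np.int32); cv2.fillPoly(s,[poly],1); m&=s
k=max(cv2.findContours(m,0,1)[0],key=cv2.contourArea); r=cv2.minAreaRect(k); P=np.array([onz('top',*p,77)[:2] for p in cv2.boxPoints(r)])
print([fix(p).round(1) for p in P],fix(P.mean(0)))
E
```

```text
t 21.55 pos [ 419.4 -247.   199. ] fix [-125.1  -72.1] yaw -64.8 tilt [ 0.    -0.003] F [-0.6  0.4  0.1] op 1.004 gf 0.0 j6 2.06
[array([13.3, -9.9]), array([  14.2, -134.5]), array([ -27.8, -134.3]), array([-28.6, -10. ])] [ -7.24543797 -72.19167418]
```

View pics/end.png

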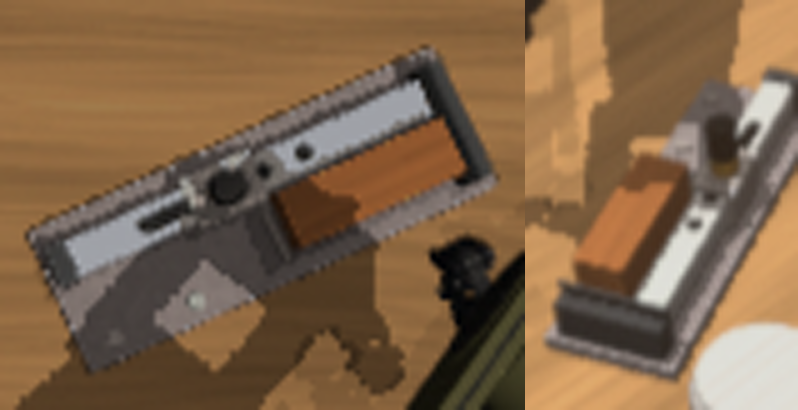

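The pictures show the block flat between fence and stop along the rail, centred at fixture (-7, -72), with the knob down and the gripper clear.

```bash
python3 -c "
from rig import *
print(hand_in())"
```

```text
the job is handed in; nothing more can be done
None
```

I set the stop at the 120 mm hole with the pin down and set the 120 mm block flat between fence and stop along the rail, then handed the job in at about 22 s; no verdict came back.

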